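# Tighten the union nut of the spare water outlet

## Robot

A 6-joint arm with a two-finger parallel gripper is mounted at the origin on the work surface. World frame = base frame: x ahead of the robot, y to its left, z up, the work surface at z = 0. Lengths are in m, angles in rad, forces in N, time in s.
With the tool pointing down it reaches from about 0.3 to 0.85 m from the base axis. Payload 5.4 kg.
Tool frame: the origin (TCP) lies midway between the tips of the shut fingers; the grasp point (between the pads) lies 19 mm behind it; z points along the fingers, y is the line along which they close (so a half turn about z gives the same grasp; the last joint's range is limited). The gripper opens to 85 mm and grips with 20 to 120 N. Pads are 22 mm wide; open, the fingers measure 114 mm over their backs; the gripper's body (76 mm by 85 mm) begins 54 mm behind the grasp point. The pads swing forward as they close: fully open they stand 13 mm farther back than shut.
Start: joints at [-1.477, 0.158, 1.597, -0, 1.386, -0.21], TCP at [0.172, -0.549, 0.231] pointing down, gripper open.
Joint ranges: [-2.91, 2.91], [-0.94, 2.29], [0.18, 2.7], [-1.29, 4.43], [0.17, 2.64], [-3, 3]. Speed limits (rad/s): [2.57, 2.57, 3.14, 3.14, 3.14, 3.14].

## Interface

Orientations are given as a 3x3 rotation matrix whose columns are the frame's x, y, z axes.
In Python, from bench import r gives the robot as it stands.
- The arm moves only by the shell command python3 -m creep 'ROWS' [OPENING] [FORCE]. ROWS is JSON, a list of rows, each a list of 4 numbers: the shift along the tool's x, y, z in m, then the turn about the tool's z in rad. A call has 1 to 8 rows; each row is the pose to reach, as a shift and turn from the pose commanded when the call began, along the tool's axes at that moment; what a row does not reach only later rows make up. A row lasts 1/12 s, in which the tool goes at most 41.7 mm and 7.16 degrees, less where a joint would pass 70% of its speed; a pose out of reach is approached as far as the arm can. A call with a gripper value outside its range is refused whole. OPENING is the closure, from 0 (fully open) to 1 (shut), set as the call begins (- or left out, the last holds). The fingers move at their own pace and stop on an object; FORCE is the grip in N (left out, the last holds). Time passes only in rows, so rows that repeat a pose let the fingers close. It gives the time, the measured TCP pose, the force, the opening and the grip force at its end, in the units of the state.
- r.get_obs(): the state, without advancing time (a new reading comes with each control period).
- r.snapshot(name): name is "scene" or "top" or "wrist"; returns a dict with "color" (480x640x3 uint8, red, green, blue), "K" (3x3 intrinsics, pixels), "distortion" ([k1, k2, p1, p2, k3] as OpenCV has them; the pictures are not rectified), "R" (3x3) and "t" (3): a world point X has camera coordinates R X + t. Camera axes: x right, y down, z forward; pixel columns grow to the right and rows downward; lengths in m; the calibration is good to about 2 mm. A picture is of the moment at which its call begins. There is no depth.
- r.sign_off(): hands the job in; it is judged then, once.
Trained networks look in the newest picture that a camera, given by its name, has taken for a name from the list of things; names that differ only in an ending like _2 or _b are one class to them, and where a whole thing is asked for, a point or a joint stands for the part that bears it (a point fixed in the world has none). Each returns a list of dicts, best first, with "confidence" (0 to 1); they miss things now and then, are a little off and sometimes report something else, mostly with a low value. They report only what shows in the picture. A call takes as long as a camera call. They do not tell look-alikes from the thing itself.
- r.recognise(camera, target): "point" ([x, y, z] in m, in world coordinates, good to about 4 mm: the middle of the surface that is visible of it).
- r.mark_of(camera, target): "point" ([x, y, z] in m, in world coordinates, good to about 4 mm: a listed point, or the origin of a listed thing).
The state is a dict: "time_s": time; "joint_pos": joint angles; "qvel": joint speeds; "joint_efforts": joint torques, N m; "ee_pos": TCP position; "orientation": TCP orientation; "wrist_force": force on the tool from outside, world axes, zero at the start; "moment": the same for the moment, N m; "grip_width": opening from 0.0 (shut) to 1.0 (fully open); "gripper_force": force on a finger pad.
Only numpy, scipy, OpenCV 4.12 (cv2) and the standard library are available. Lean on these libraries where they do the work, as an engineer would, in place of code of your own. Each camera call takes 0.05 s, during which the arm holds its last target. There are 200 camera calls.

## Task

Close off the spare water outlet on the shelf: with the fingers, turn its loose union nut clockwise until it stops hand-tight and let go of it, without forcing it further by hand. Then fit the wrench on the nut and tighten it about 30 degrees more (at least 20, at most 45). Lay the wrench back down gently, flat on the shelf and well clear of the outlet (its handle at least 15 cm from it), and leave the other things where they are.

Things in the scene. Friction and masses are not known exactly. Their poses are not given: they have to be found in the camera images.
- outlet: Fixed water outlet: steel plate 100 x 90 x 10 mm, brass pipe 22 mm thick rising from its middle to 95 mm, where it bends to lean 35 degrees from vertical towards this frame's -x (roughly to the robot). Along the lean, from the bend: bare pipe to 48 mm, hex nut from 48 to 68 mm, closed plug 16 mm thick to 92 mm. Origin: middle of the plate's underside; z up.
- hexnut: Captive plated-steel hex union nut on the leaning pipe, 30 mm across flats, 34.6 mm across corners, 20 mm long. Origin: its centre, on the axis. z: along the leaning axis, up and outwards to the plug's end; x: square to one of its flats. It does not move along the axis.
- run (a joint): Angle (rad) the loose nut has been run up; grows clockwise as seen from the plug's end looking down at the nut; light to turn (0.06 N m); starts at 0.1 to 0.5 and stops hand-tight at 1.4.
- nip (a joint): Further angle (rad) of the nut past hand-tight, same sense, takes 0.3 N m; starts at 0. 30 degrees is 0.52. Its far end is 1.2, well over-tightened. The nut's total turn is run + nip.
- wrench: Loose open-ended wrench, 196 mm long, lying flat. Origin: underside of the middle of its rubber handle; x towards the jaw, z up. Handle 120 x 18 x 14 mm (x from -60 to 60 mm). Steel head 8 mm thick (z 3 to 11 mm), 52 mm wide; jaw 32.2 mm between parallel faces; a seated nut's centre is at x = 112 mm; the jaw's inner end is at x = 92 mm, its flared tips at 136 mm.
- clear_box: Bystander: clear plastic box with clip-on lid, 106 x 92 x 62 mm, origin under its centre.
- ramekin: Bystander: white ceramic ramekin, 84 mm in diameter, 45 mm high, origin under its centre.
- thermometer: Bystander: flat white digital thermometer, 60 x 75 x 17 mm, lying display up, origin under its centre.
- dispenser: Bystander: small green lever-top dispenser, 54 mm in diameter, 103 mm high, origin under its centre.
Mind the look-alikes: they are no part of the job. Of the things like the outlet, leave any that is turquoise; of the rest the smaller one is meant. Leave any red look-alike of the wrench alone.

How it is judged:
By the outcome, as a careful person would: the job done as asked, in the order asked, and still so for the second after the job is handed in, with the robot touching nothing.
It also fails if it takes over 72 s, if anything falls off the work surface, if the arm or the gripper's body presses on something with over 40 N, if the wrist force passes 120 N, or if a joint passes its speed limit or range.

## Working session

There is one attempt and no reset: what is moved stays moved. The work goes in short steps, Python scripts to look and compute and a shell command to move; the robot and the scene stay as the last step left them, time stands still between calls to the robot, and variables do not carry over. Pictures are saved under pics/ and viewed, at most 10 in all, crops included, and the job is handed in when it is done.

```bash
ls; mkdir -p pics; python3 - <<'E'
from bench import r
import cv2
for c in ["scene","top"]:
    s=r.snapshot(c); cv2.imwrite(f"pics/{c}0.png",s["color"][:,:,::-1])
    print(c,s["K"],s["R"],s["t"],s["distortion"])
    for n in ["outlet","hexnut","wrench"]:
        print(n,[(d["confidence"],[round(v,3) for v in d["point"]]) for d in r.mark_of(c,n)])
o=r.get_obs(); print(o)
E
```

```text
pics
scene [[469.59483649   0.         327.1091265 ]
 [  0.         469.59483649 240.45230816]
 [  0.           0.           1.        ]] [[ 0.67305115  0.73958144 -0.00463094]
 [ 0.61554124 -0.56361842 -0.55085684]
 [-0.41001358  0.36790429 -0.8345869 ]] [-0.38604105 -0.24640679  1.53226867] [0.00886039 0.         0.         0.         0.        ]
outlet [(0.94, [0.624, -0.132, -0.001]), (0.88, [0.547, 0.059, 0.001]), (0.56, [0.685, 0.329, -0.003])]
hexnut [(0.75, [0.586, -0.153, 0.188]), (0.62, [0.515, 0.049, 0.141]), (0.61, [0.654, 0.316, 0.143])]
wrench [(0.82, [0.454, 0.263, -0.0]), (0.71, [0.25, 0.387, -0.003]), (0.69, [0.374, 0.083, -0.004])]
top [[470.8525477    0.         314.11501043]
 [  0.         470.8525477  247.2617175 ]
 [  0.           0.           1.        ]] [[ 2.99600987e-03 -9.99994983e-01  1.02859281e-03]
 [-9.92023732e-01 -3.10174459e-03 -1.26013069e-01]
 [ 1.26015627e-01 -6.42852076e-04 -9.92028048e-01]] [0.05505009 0.52386409 0.99402197] [-0.09791442  0.          0.          0.          0.        ]
outlet [(0.96, [0.626, -0.134, 0.001]), (0.8, [0.547, 0.057,
[... 380 characters left out ...]
e-01]), 'qvel': array([-1.99690370e-05, -6.89610240e-05, -2.37437518e-03, -1.63975084e-03,
       -1.67506499e-05,  8.53062033e-04]), 'joint_efforts': array([-1.17404325e-03, -3.95488715e+01, -3.31199706e+01, -3.95141305e-04,
        3.08622897e-03,  2.90227895e-06]), 'ee_pos': array([ 0.17198248, -0.54857871,  0.23116639]), 'orientation': array([[ 9.54198298e-01,  2.99174878e-01, -1.64134456e-05],
       [ 2.99174872e-01, -9.54198267e-01,  2.52635337e-04],
       [ 5.99204647e-05, -2.45974699e-04, -9.99999968e-01]]), 'wrist_force': array([ 0.40090469, -0.96516783, -0.24006506]), 'moment': array([-0.0151434 , -0.01408385, -0.01794513]), 'gripper_force': 0.0, 'grip_width': 0.9990679524414887}
```

View pics/scene0.png

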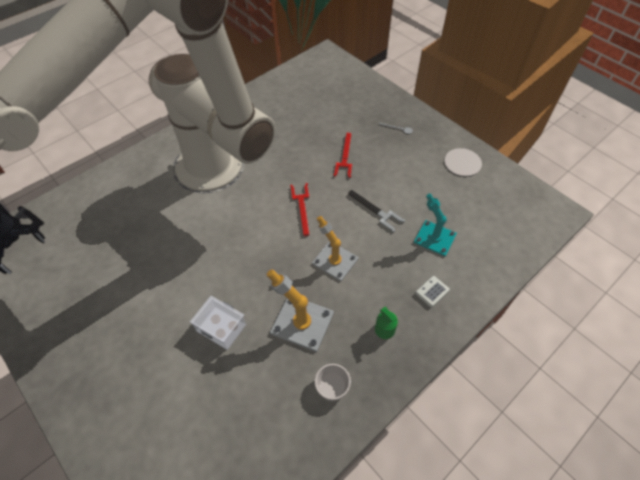

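View pics/top0.png

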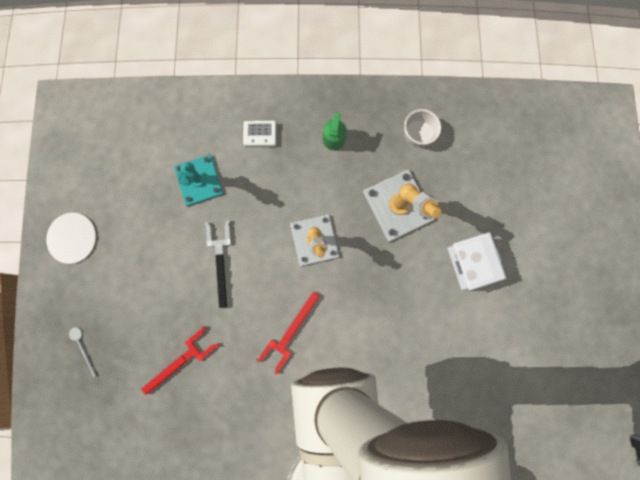

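Outlet candidates in the top picture are grey (315,240), a bigger grey one (400,205) and turquoise (198,180). The smaller grey one at (315,240) is the one meant. Wrench candidates are black-handled (220,265) and red at (290,330) and (180,360), so it is the black one. I'll confirm both in a crop.

```bash
python3 - <<'E'
import cv2
a=cv2.imread("pics/top0.png")[208:312,200:350]
cv2.imwrite("pics/crop0.png",cv2.resize(a,None,fx=5.3,fy=5.3,interpolation=cv2.INTER_CUBIC))
E
```

```text
(no output)
```

View pics/crop0.png

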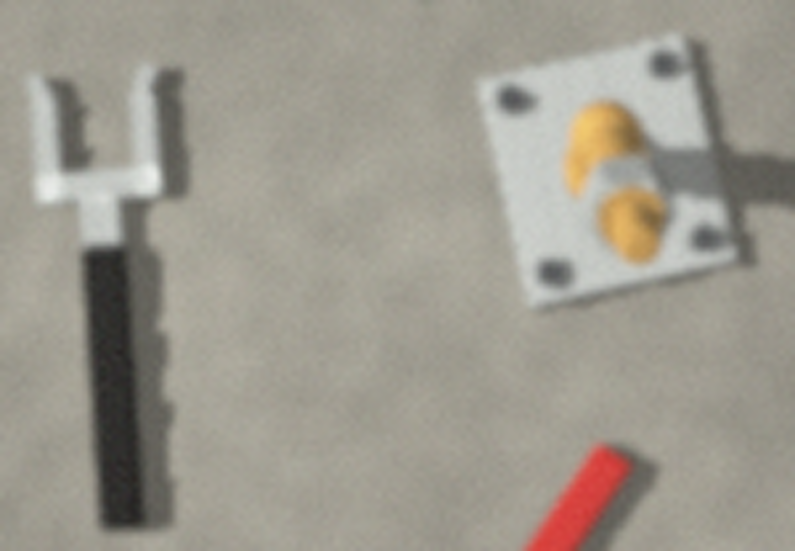

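```bash
cat > h.py <<'E'
import numpy as np, cv2
def back(s,px,z):
    p=cv2.undistortPoints(np.array(px,float).reshape(-1,1,2),s["K"],np.array(s["distortion"]))[:,0]
    d=np.c_[p,np.ones(len(p))]@s["R"]; c=-s["R"].T@s["t"]
    return c+d*((z-c[2])/d[:,2])[:,None]
def proj(s,X):
    rv,_=cv2.Rodrigues(s["R"]); return cv2.projectPoints(np.array(X,float).reshape(-1,1,3),rv,s["t"],s["K"],np.array(s["distortion"]))[0][:,0]
E
python3 - <<'E'
from h import *; from bench import r
s=r.snapshot("top")
f=lambda a:np.array(a)/5.3+[199.6,207.6]
P=back(s,f([(480,80),(685,37),(738,260),(530,308)]),.01); print(P,P.mean(0))
u=P[0]-P[3]+P[1]-P[2]; print("yaw x",np.degrees(np.arctan2(u[1],u[0])),np.linalg.norm(u)/2)
u=P[0]-P[1]+P[3]-P[2]; print("yaw y-90",np.degrees(np.arctan2(u[1],u[0]))-90)
W=back(s,f([(105,248),(123,527)]),.014);print(W,W.mean(0),np.degrees(np.arctan2(*(W[0]-W[1])[[1,0]])))
print(back(s,f([(40,75),(150,68)]),.011))
E
```

```text
[[0.5821031  0.11061467 0.01      ]
 [0.60092411 0.02368658 0.01      ]
 [0.50571926 0.00152406 0.01      ]
 [0.48523072 0.08874262 0.01      ]] [0.5434943  0.05614198 0.01      ]
yaw x 12.912189648300203 0.09853007496445632
yaw y-90 12.720007680580295
[[0.50945705 0.26745354 0.014     ]
 [0.39305005 0.25695022 0.014     ]] [0.45125355 0.26220188 0.014     ] 5.1557957477014105
[[0.58376028 0.29812504 0.011     ]
 [0.58682649 0.25104321 0.011     ]]
```

The crop at 5.3× shows the smaller grey outlet (plate centre around crop (608,170), brass pipe leaning down the picture) and the black-handled wrench (handle (105,248)–(123,527), jaw up). Both are confirmed. Moving over the nut now.

```bash

python3 -m creep '[[0.02,-0.02,-0.01,0],[0.05,-0.047,-0.02,0.02],[0.08,-0.075,-0.03,0.04],[0.11,-0.103,-0.04,0.06],[0.14,-0.13,-0.05,0.08],[0.17,-0.158,-0.06,0.08],[0.2,-0.186,-0.06,0.08],[0.23,-0.214,-0.06,0.08]]' 0 20
python3 -m creep '[[0.03,-0.03,0,0],[0.06,-0.06,0,0],[0.09,-0.09,0,0],[0.12,-0.12,0,0],[0.15,-0.15,0,0],[0.15,-0.15,0,0]]'
python3 - <<'E'
from bench import r; import numpy as np
o=r.get_obs(); R=o["orientation"]; print(o["time_s"],o["ee_pos"],o["joint_pos"],R)
print(R.T@(np.array([.5126,.0496,.26])-o["ee_pos"]), np.degrees(np.arctan2(R[1,0],R[0,0])))
E
```

```text
time_s: 1.12
ee_pos: [0.328, -0.2746, 0.2924]
orientation: [[0.975, 0.221, 0.002], [0.221, -0.975, -0.002], [0.001, 0.002, -1.0]]
wrist_force: [0.9, -0.7, 0.1]
grip_width: 0.997
gripper_force: 0.0
time_s: 1.62
ee_pos: [0.4424, -0.0908, 0.2915]
orientation: [[0.973, 0.229, 0.002], [0.229, -0.973, 0.002], [0.002, -0.002, -1.0]]
wrist_force: [0.4, 1.1, -0.1]
grip_width: 1.005
gripper_force: 0.0
1.6167 [ 0.44236278 -0.0907932   0.29150051] [-0.47326675 -0.20990599  1.83991383  0.0029974   1.51116211  0.86625472] [[ 0.97341378  0.2290471   0.00174025]
 [ 0.22904257 -0.97341327  0.0024704 ]
 [ 0.00225982 -0.00200613 -0.99999543]]
[ 0.10045471 -0.12050978  0.03196942] 13.240744615216348
```

```bash

python3 -m creep '[[0.025,-0.03,0,0],[0.05,-0.06,0,0],[0.075,-0.09,0,0],[0.1,-0.12,0.01,0],[0.1,-0.12,0.03,0],[0.1,-0.12,0.03,0]]'
python3 - <<'E'
from bench import r; import numpy as np,cv2
from h import *
o=r.get_obs(); R=o["orientation"]; print(o["time_s"],o["ee_pos"],o["moment"])
s=r.snapshot("wrist"); cv2.imwrite("pics/w1.png",s["color"][:,:,::-1]); print(-s["R"].T@s["t"],s["R"],s["K"][0,0])
for n in ["hexnut","outlet"]: print(n,[(d["confidence"],np.round(d["point"],4)) for d in r.mark_of("wrist",n)])
h=np.array([-.975,-.2215,0]); a=h*.5736+np.array([0,0,.8192]); b=np.array([.545,.057,.095])
print(proj(s,[b+a*k for k in(0,.048,.058,.068,.092)]))
E
```

```text
time_s: 2.12
ee_pos: [0.5095, 0.0446, 0.2576]
orientation: [[0.974, 0.225, -0.007], [0.225, -0.974, 0.001], [-0.006, -0.002, -1.0]]
wrist_force: [-0.8, 0.1, -0.5]
grip_width: 1.0
gripper_force: 0.0
2.1167 [0.50951788 0.04460282 0.25756965] [-0.01818532  0.0126179   0.03176931]
[0.58705561 0.06323171 0.39953089] [[ 0.22453999 -0.97446314 -0.0018381 ]
 [-0.92498804 -0.21373237  0.31419038]
 [-0.30655981 -0.06884809 -0.94935822]] 350.51420388993836
hexnut [(0.89, array([0.5092, 0.0493, 0.1409]))]
outlet [(0.97, array([ 0.6245, -0.1346, -0.0021])), (0.6, array([0.5466, 0.0539, 0.0013]))]
[[309.97665085 177.26276432]
 [309.43310429 219.78953937]
 [309.30533813 229.80036352]
 [309.17180699 240.26879229]
 [308.8253965  267.45449601]]
```

View pics/w1.png

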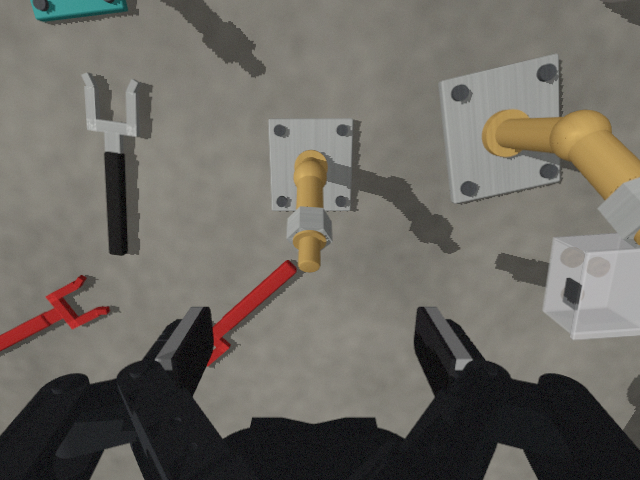

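The wrist picture shows the nut at (310,225), the plug end at (309,267), the plate corners around (268,120)–(354,210), and the wrench at upper left (handle (115,153)–(119,253)). Enlarging the nut for its phase.

```bash
python3 - <<'E'
import cv2
a=cv2.imread("pics/w1.png")[195:279,268:352]
cv2.imwrite("pics/w1c.png",cv2.resize(a,None,fx=7,fy=7,interpolation=cv2.INTER_CUBIC))
E
```

```text
(no output)
```

View pics/w1c.png

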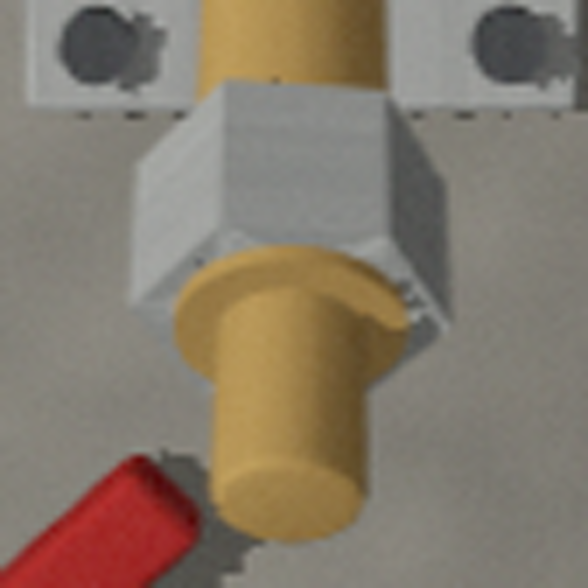

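```bash
cat > fit.py <<'E'
from h import *
from scipy.optimize import least_squares
def axes(yaw):
    h=-np.array([np.cos(yaw),np.sin(yaw),0]); a=h*np.sin(np.radians(35))+np.array([0,0,np.cos(np.radians(35))])
    p=np.array([-np.sin(yaw),np.cos(yaw),0]); return a,p,np.cross(a,p)
def corner(x,y,yaw,al,k,ax):  # al: clockwise turn of a flat's normal from p
    a,p,u=axes(yaw); t=-(al)+np.radians(30+60*k)
    return np.array([x,y,.095])+a*ax+.0300/np.sqrt(3)*(np.cos(t)*p+np.sin(t)*u)
def plate(x,y,yaw):
    c,s=np.cos(yaw),np.sin(yaw); return [[x+c*i*.05-s*j*.045,y+s*i*.05+c*j*.045,.01] for i,j in((1,1),(1,-1),(-1,-1),(-1,1))]
E
python3 - <<'E'
from fit import *; from bench import r
s=r.snapshot("wrist")
O=np.array([(222,232),(393,238),(450,322),(130,302),(225,80),(388,93),(443,185),(137,165)])/7+[267.9,194.9]
PL=np.array([(268,120),(353,118),(354,210),(270,210)])
def pred(v):
    x,y,yaw,al=v
    return proj(s,[corner(x,y,yaw,al,k,ax) for ax in(.068,.048) for k in range(6)]+plate(x,y,yaw))
def res(v):
    q=pred(v); o=[]
    for g,i in((0,0),(6,4)):
        d=O[i:i+4,None]-q[None,g:g+6]; j=(d**2).sum(2).argmin(1); o+=[d[n,j[n]] for n in range(4)]
    return np.r_[np.ravel(o),.5*np.ravel(q[12:]-PL)]
best=min((least_squares(res,[.545,.057,.2234,a]) for a in np.radians([-25,-10,5,20])),key=lambda f:f.cost)
print(best.cost,best.x,np.degrees(best.x[2:]));print(np.round(res(best.x),1))
a,p,u=axes(best.x[2]);print("nut",np.r_[best.x[:2],.095]+a*.058)
E
```

```text
5.5805141903679445 [ 0.54612739  0.05390391  0.22948037 -0.40730574] [ 13.14825645 -23.33689967]
[-0.2  1.3  0.4  0.6 -0.  -0.5 -0.4 -0.5 -0.3 -0.   0.3  0.2 -0.1 -0.1
 -0.4  0.  -0.2  0.2 -0.4  0.9 -2.   0.8  0.9  1.1]
nut [0.51373207 0.04633651 0.14251082]
```

```bash
python3 -m creep '[[0.003,0,0.02,-0.1],[0.003,0,0.04,-0.2],[0.003,0,0.06,-0.3],[0.003,0,0.08,-0.34],[0.003,0,0.09,-0.34],[0.003,0,0.09,-0.34]]' 0 20
cat > st.py <<'E'
from bench import r; import numpy as np,sys
o=r.get_obs(); R=o["orientation"]; p=o["ee_pos"]; yaw=np.arctan2(R[1,0],R[0,0])
t=np.array(eval(sys.argv[1])) if len(sys.argv)>1 else np.array([.5137,.0463,.119])
a=np.array([-.5736*.9738,-.5736*.2275,.8192])
print("t",round(o["time_s"],2),"p",np.round(p,4),"psi",round(13.15-np.degrees(yaw),2),"d_tool",np.round(R.T@(t-p),4),"F",np.round(o["wrist_force"],1),"M",np.round(o["moment"],3),"Ma",round(a@o["moment"],3),"gw",round(o["grip_width"],3),"gf",round(o["gripper_force"],1),"q6",round(o["joint_pos"][5],2))
E
python3 st.py
```

```text
time_s: 2.82
ee_pos: [0.5128, 0.0427, 0.1698]
orientation: [[0.847, 0.532, -0.003], [0.532, -0.847, 0.0], [-0.003, -0.002, -1.0]]
wrist_force: [0.1, -0.3, -0.3]
grip_width: 1.002
gripper_force: 0.0
t 2.82 p [0.5128 0.0427 0.1698] psi -18.98 d_tool [ 0.0028 -0.0025  0.0508] F [ 0.1 -0.3 -0.3] M [ 0.006 -0.     0.014] Ma 0.008 gw 1.002 gf 0.0 q6 0.86
```

```bash
python3 -m creep '[[0.003,-0.0025,0.03,0],[0.003,-0.0025,0.05,0],[0.003,-0.0025,0.05,0]]' 0 20
python3 st.py
python3 -m creep '[[0,0,0,0],[0,0,0,0],[0,0,0,0],[0,0,0,0],[0,0,0,0],[0,0,0,0]]' 1 20 >/dev/null
python3 st.py
```

```text
time_s: 3.07
ee_pos: [0.5133, 0.0471, 0.1191]
orientation: [[0.846, 0.533, -0.005], [0.533, -0.846, 0.001], [-0.004, -0.003, -1.0]]
wrist_force: [-0.0, 0.3, -0.8]
grip_width: 1.002
gripper_force: 0.0
t 3.07 p [0.5133 0.0471 0.1191] psi -19.04 d_tool [-0.0001  0.0008  0.    ] F [-0.   0.3 -0.8] M [ 0.033  0.019 -0.019] Ma -0.037 gw 1.002 gf 0.0 q6 0.87
t 3.57 p [0.5148 0.0498 0.1235] psi -19.15 d_tool [-0.0028  0.0024  0.0044] F [-7.7 10.7 11.4] M [1.596 1.218 0.057] Ma -1.004 gw 0.387 gf 18.9 q6 0.86
```

```bash
sed -i 's/^print/M=o["moment"]-np.cross([0,0,-.15],o["wrist_force"])\nprint/; s/"Ma",round(a@o\["moment"\],3)/"Mc",np.round(M,3),"Ma",round(a@M,3)/' st.py
for i in 1 2; do python3 -m creep '[[0,0,0,0.04],[0,0,0,0.08],[0,0,0,0.12],[0,0,0,0.12]]' >/dev/null; python3 st.py; done
```

```text
t 3.9 p [0.515  0.0497 0.1231] psi -12.2 d_tool [-0.0027  0.0026  0.0041] F [-5.6  9.9  8.8] M [1.587 0.833 0.11 ] Mc [ 0.108 -0.002  0.11 ] Ma 0.03 gw 0.379 gf 19.1 q6 0.99
t 4.23 p [0.5151 0.0496 0.123 ] psi -5.32 d_tool [-0.0024  0.0027  0.0039] F [-5.1  9.3  6.9] M [1.513 0.725 0.019] Mc [ 0.123 -0.04   0.019] Ma -0.048 gw 0.367 gf 19.2 q6 1.11
```

```bash
python3 -m creep '[[0.001,-0.0015,-0.001,0.04],[0.001,-0.003,-0.002,0.08],[0.001,-0.003,-0.003,0.12],[0.001,-0.003,-0.003,0.12]]' >/dev/null; python3 st.py
for i in 1 2; do python3 -m creep '[[0,0,0,0.04],[0,0,0,0.08],[0,0,0,0.12],[0,0,0,0.12]]' >/dev/null; python3 st.py; done
```

```text
t 4.57 p [0.515  0.0495 0.124 ] psi 1.53 d_tool [-0.0019  0.0029  0.005 ] F [ 1.1 -6.1 -6.8] M [-0.469 -0.15   0.089] Mc [0.447 0.01  0.089] Ma -0.178 gw 0.353 gf 20.3 q6 1.23
t 4.9 p [0.5151 0.0493 0.1245] psi 8.38 d_tool [-0.0016  0.0029  0.0055] F [-0.7 -6.4 -3.8] M [-0.41  -0.001  0.349] Mc [ 0.553 -0.111  0.349] Ma -0.009 gw 0.36 gf 20.8 q6 1.35
t 5.23 p [0.5152 0.0491 0.1245] psi 15.23 d_tool [-0.0014  0.0029  0.0055] F [-0.1 -7.3 -3.6] M [-0.351 -0.065  0.489] Mc [ 0.742 -0.081  0.489] Ma -0.004 gw 0.361 gf 33.7 q6 1.47
```

```bash
python3 - <<'E'
import cv2; from bench import r
from fit import *
s=r.snapshot("wrist"); im=s["color"][:,:,::-1].copy()
q=proj(s,[corner(.546,.0545,.2295,0,0,k) for k in(.048,.068)]).mean(0); print(q)
x,y=(q-[50,45]).astype(int); x=max(x,0);y=max(y,0)
print(x,y); cv2.imwrite("pics/w2.png",im)
cv2.imwrite("pics/w2c.png",cv2.resize(im[y:y+100,x:x+130],None,fx=6,fy=6,interpolation=cv2.INTER_CUBIC))
E
```

```text
[291.54050958 350.42267939]
241 305
```

View pics/w2c.png

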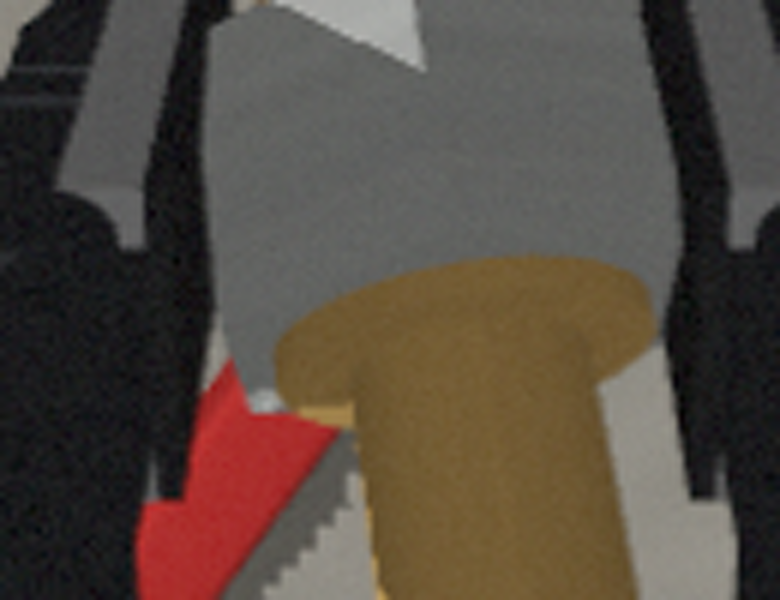

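The crop shows the nut between the pads with its sides (210,100)–(245,410) and (660,100)–(670,330) parallel to them, so it followed. Continuing the stroke, then releasing.

```bash
python3 -m creep '[[0,0,0,0.04],[0,0,0,0.08],[0,0,0,0.12],[0,0,0,0.12]]' >/dev/null; python3 st.py
python3 -m creep '[[0,0,0,0],[0,0,0,0],[0,0,0,0]]' 0.3 20 >/dev/null; python3 st.py
python3 -m creep '[[0,0,-0.02,0],[0,0,-0.06,0],[0,0,-0.1,-0.1],[0,0,-0.13,-0.2],[0,0,-0.13,-0.3],[0,0,-0.13,-0.38],[0,0,-0.13,-0.38]]' 0 20 >/dev/null; python3 st.py
python3 - <<'E'
import cv2; from bench import r
from fit import *
s=r.snapshot("wrist"); im=s["color"][:,:,::-1].copy()
q=proj(s,[corner(.546,.0545,.2295,0,0,k) for k in(.048,.068)]).mean(0)
x,y=(q-[40,40]).astype(int); print(x,y)
cv2.imwrite("pics/w3.png",im)
cv2.imwrite("pics/w3c.png",cv2.resize(im[y:y+80,x:x+85],None,fx=7,fy=7,interpolation=cv2.INTER_CUBIC))
E
```

```text
t 5.62 p [0.5153 0.0489 0.1245] psi 22.08 d_tool [-0.0011  0.0028  0.0055] F [-0.7 -8.4 -4.2] M [-0.151 -0.115  0.73 ] Mc [ 1.116 -0.225  0.73 ] Ma 0.004 gw 0.359 gf 49.1 q6 1.59
t 5.87 p [0.5158 0.0505 0.1251] psi 22.09 d_tool [-0.0014  0.0045  0.0061] F [-0.4  0.3  0.1] M [-0.076  0.011  0.03 ] Mc [-0.126 -0.046  0.03 ] Ma 0.101 gw 0.697 gf 0.0 q6 1.59
t 6.45 p [0.5157 0.0506 0.2556] psi 0.19 d_tool [-0.0033  0.0037  0.1366] F [-0.2  0.  -0.6] M [ 0.015 -0.021 -0.   ] Mc [ 0.013 -0.046 -0.   ] Ma -0.001 gw 1.001 gf 0.0 q6 1.21
259 207
```

View pics/w3c.png

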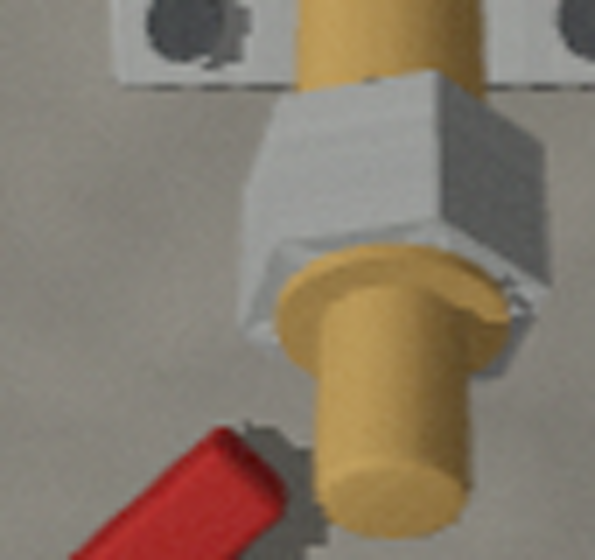

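The nut's outer-face corners are at crop (283,243), (440,228), (550,288) and (243,335). Fitting the phase.

```bash
cat > ph.py <<'E'
from fit import *; from bench import r
def phase(s,Oo,Oi,off,sc):
    f=lambda P:np.array(P,float)/sc+np.array(off)-.07
    def res(v):
        x,y,yaw,al=v; o=[]
        for P,ax in((f(Oo),.068),(f(Oi),.048)):
            q=proj(s,[corner(x,y,yaw,al,k,ax) for k in range(6)]); d=P[:,None]-q[None]; j=(d**2).sum(2).argmin(1); o+=[d[n,j[n]] for n in range(len(P))]
        return np.r_[np.ravel(o),(v[:3]-[.5461,.0545,.2295])/[.0015,.0015,.01]]
    b=min((least_squares(res,[.5461,.0545,.2295,a]) for a in np.radians([-25,-12,0,12,25])),key=lambda f:f.cost)
    print(b.cost,b.x,"phase",np.degrees(b.x[3]),np.round(b.fun,1))
E
python3 - <<'E'
from ph import *
phase(r.snapshot("wrist"),[(283,243),(440,228),(550,288),(243,335)],[(285,95),(437,72),(545,145),(245,185)],(259,207),7)
E
```

```text
3.955257584575527 [0.54470156 0.05667094 0.22485491 0.28505724] phase 16.332576593031778 [ 0.6 -0.1 -0.6  1.3 -0.7 -0.4  0.5 -0.2  0.2 -0.  -0.5  0.3 -0.3  0.1
 -0.  -0.9 -0.9  1.4 -0.5]
```

```bash
python3 -m creep '[[-0.002,0,0.03,-0.1],[-0.002,0,0.06,-0.2],[-0.002,0,0.09,-0.3],[-0.002,0,0.12,-0.4],[-0.002,0,0.132,-0.42],[-0.002,0,0.132,-0.42]]' 0 20 >/dev/null; python3 st.py
python3 -m creep '[[0,0,0,0],[0,0,0,0],[0,0,0,0],[0,0,0,0],[0,0,0,0],[0,0,0,0]]' 1 20 >/dev/null; python3 st.py
```

```text
t 7.05 p [0.5103 0.0504 0.1187] psi -23.58 d_tool [ 0.0002  0.0053 -0.0004] F [-0.4  0.1  0.1] M [-0.013  0.026  0.03 ] Mc [-0.025 -0.04   0.03 ] Ma 0.044 gw 0.999 gf 0.0 q6 0.79
t 7.55 p [0.5145 0.0499 0.1244] psi -23.7 d_tool [-0.0028  0.0024  0.0054] F [-1.6  1.   6.9] M [ 0.091  0.226 -0.019] Mc [-0.06  -0.011 -0.019] Ma 0.019 gw 0.408 gf 19.3 q6 0.79
```

```bash
for i in 1 2 3; do python3 -m creep '[[0,0,0,0.03],[0,0,0,0.06],[0,0,0,0.06]]' >/dev/null; python3 st.py; done
```

```text
t 7.8 p [0.5147 0.05   0.1242] psi -20.24 d_tool [-0.0028  0.0025  0.0052] F [-0.8  1.5  7. ] M [0.223 0.125 0.054] Mc [-0.003  0.001  0.054] Ma 0.046 gw 0.407 gf 20.0 q6 0.85
t 8.05 p [0.5149 0.05   0.1239] psi -16.85 d_tool [-0.0029  0.0026  0.0049] F [2.7 1.9 5.2] M [ 0.37  -0.22   0.105] Mc [0.091 0.186 0.105] Ma 0.011 gw 0.406 gf 19.6 q6 0.91
t 8.3 p [0.515  0.05   0.1237] psi -13.44 d_tool [-0.0028  0.0027  0.0046] F [4.4 1.6 4.2] M [ 0.394 -0.562  0.188] Mc [0.148 0.096 0.188] Ma 0.059 gw 0.398 gf 19.6 q6 0.97
```

```bash
for i in 1 2; do python3 -m creep '[[0,0,0,0.03],[0,0,0,0.06],[0,0,0,0.06]]' >/dev/null; python3 st.py; done
cat > auto.py <<'E'
from fit import *
def scan(s,im,dx=(-.002,.002),name=""):
    g=cv2.GaussianBlur(im.astype(np.float32),(0,0),.8)
    m=np.sqrt(sum(cv2.Sobel(g[:,:,c],cv2.CV_32F,1,0)**2+cv2.Sobel(g[:,:,c],cv2.CV_32F,0,1)**2 for c in range(3)))
    m=np.minimum(m,120)
    C=-s["R"].T@s["t"]; out=[]; w=np.linspace(0,1,25)[:,None]
    for x in np.arange(.543,.5481,.001):
     for y in np.arange(.053,.0581,.001):
      for al in np.radians(np.arange(-30,30,1.)):
        yaw=.2275; K=[[corner(x,y,yaw,al,k,ax) for k in range(6)] for ax in(.068,.048)]
        a,p,u=axes(yaw); E=[]
        ctr=np.array([x,y,.095])+a*.058
        for k in range(6):
            mid=(K[0][k]+K[0][(k+1)%6]+K[1][k]+K[1][(k+1)%6])/4
            if (C-mid)@(mid-ctr)>0.0:  # flat k..k+1 faces camera
                E+=[(K[0][k],K[1][k]),(K[0][(k+1)%6],K[1][(k+1)%6]),(K[1][k],K[1][(k+1)%6]),(K[0][k],K[0][(k+1)%6])]
        q=proj(s,np.concatenate([A+(B-A)*w for A,B in E])).astype(np.float32)
        v=cv2.remap(m,q[:,:1].copy(),q[:,1:].copy(),cv2.INTER_LINEAR)
        out.append((float(v.mean()),round(x,4),round(y,4),round(np.degrees(al))))
    out.sort(reverse=True); print(name,out[:6]); return out
if __name__=="__main__":
    R=np.array([[.22453999,-.97446314,-.0018381],[-.92498804,-.21373237,.31419038],[-.30655981,-.06884809,-.94935822]])
    from bench import r; s0=r.snapshot("wrist")
    s=dict(R=R,t=-R@np.array([.58705561,.06323171,.39953089]),K=s0["K"],distortion=s0["distortion"])
    scan(s,cv2.imread("pics/w1.png"))
E
python3 auto.py
```

```text
t 8.55 p [0.515  0.0498 0.1235] psi -10.03 d_tool [-0.0026  0.0027  0.0045] F [5.5 1.  5.1] M [ 0.354 -0.794  0.143] Mc [0.2   0.026 0.143] Ma 0.002 gw 0.399 gf 19.6 q6 1.03
t 8.8 p [0.5149 0.0497 0.1234] psi -6.6 d_tool [-0.0023  0.0028  0.0044] F [5.7 0.2 3.4] M [ 0.266 -0.803  0.103] Mc [0.229 0.052 0.103] Ma -0.05 gw 0.395 gf 19.5 q6 1.09
 [(109.57781219482422, np.float64(0.545), np.float64(0.057), -25), (108.83334350585938, np.float64(0.545), np.float64(0.057), -24), (108.78185272216797, np.float64(0.545), np.float64(0.057), -26), (107.14733123779297, np.float64(0.545), np.float64(0.057), -23), (107.0564193725586, np.float64(0.546), np.float64(0.057), -26), (106.91423034667969, np.float64(0.546), np.float64(0.057), -25)]
```

```bash
python3 -m creep '[[0,0,0,0],[0,0,0,0],[0,0,0,0]]' 0.3 20 >/dev/null
python3 -m creep '[[0,0,-0.04,0],[0,0,-0.08,0],[0,0,-0.12,0],[0,0,-0.13,0],[0,0,-0.13,0]]' 0 20 >/dev/null; python3 st.py
cat > look.py <<'E'
from bench import r; from auto import *; import sys
s=r.snapshot("wrist"); im=s["color"][:,:,::-1].copy(); cv2.imwrite("pics/%s.png"%sys.argv[1],im); scan(s,im)
E
python3 look.py w4
```

```text
t 9.52 p [0.5151 0.0496 0.2563] psi -6.58 d_tool [-0.0033  0.0021  0.1373] F [-0.1  0.4  0.8] M [ 0.001 -0.056  0.028] Mc [-0.064 -0.064  0.028] Ma 0.067 gw 1.001 gf 0.0 q6 1.09
 [(105.16290283203125, np.float64(0.545), np.float64(0.057), 28), (104.74119567871094, np.float64(0.545), np.float64(0.057), 29), (104.58070373535156, np.float64(0.545), np.float64(0.057), 27), (103.57113647460938, np.float64(0.545), np.float64(0.057), -30), (103.43016815185547, np.float64(0.545), np.float64(0.058), -29), (103.31111907958984, np.float64(0.545), np.float64(0.058), -28)]
```

```bash
python3 -m creep '[[-0.002,0,0.04,-0.1],[-0.002,0,0.08,-0.2],[-0.002,0,0.12,-0.23],[-0.002,0,0.132,-0.23],[-0.002,0,0.132,-0.23]]' 0 20 >/dev/null
python3 -m creep '[[0,0,0,0],[0,0,0,0],[0,0,0,0],[0,0,0,0],[0,0,0,0],[0,0,0,0]]' 1 20 >/dev/null; python3 st.py
for i in 1 2 3; do python3 -m creep '[[0,0,0,0.03],[0,0,0,0.06],[0,0,0,0.06]]' >/dev/null; python3 st.py; done
```

```text
t 10.48 p [0.5131 0.0489 0.1227] psi -19.72 d_tool [-0.0009  0.0025  0.0037] F [-0.5 -0.4  6.1] M [-0.188  0.032 -0.013] Mc [-0.121 -0.044 -0.013] Ma 0.063 gw 0.388 gf 19.4 q6 0.86
t 10.73 p [0.5131 0.049  0.1225] psi -16.25 d_tool [-0.0008  0.0026  0.0035] F [ 0.4 -0.4  4.9] M [-0.    -0.099  0.095] Mc [ 0.053 -0.032  0.095] Ma 0.053 gw 0.387 gf 19.5 q6 0.92
t 10.98 p [0.5133 0.0491 0.1221] psi -12.86 d_tool [-0.0009  0.0027  0.0031] F [2.8 0.6 4.7] M [ 0.09  -0.482  0.259] Mc [ 0.006 -0.059  0.259] Ma 0.217 gw 0.387 gf 19.7 q6 0.98
t 11.23 p [0.5133 0.0491 0.122 ] psi -9.46 d_tool [-0.0007  0.0027  0.003 ] F [2.8 0.1 6.2] M [ 0.084 -0.589  0.371] Mc [ 0.071 -0.169  0.371] Ma 0.286 gw 0.383 gf 19.3 q6 1.04
```

```bash
python3 -m creep '[[0,0,0,0],[0,0,0,0],[0,0,0,0]]' 0.3 20 >/dev/null
python3 -m creep '[[0,0,-0.04,0],[0,0,-0.08,0],[0,0,-0.12,0],[0,0,-0.13,0],[0,0,-0.13,0]]' 0 20 >/dev/null; python3 st.py
python3 look.py w5
```

```text
t 11.9 p [0.5133 0.049  0.2543] psi -9.44 d_tool [-0.0015  0.0022  0.1353] F [-0.2 -0.  -0.7] M [-0.03   0.028  0.022] Mc [-0.024 -0.002  0.022] Ma 0.032 gw 0.998 gf 0.0 q6 1.04
 [(107.99465942382812, np.float64(0.545), np.float64(0.057), -24), (107.76032257080078, np.float64(0.545), np.float64(0.057), -25), (106.84886932373047, np.float64(0.545), np.float64(0.057), -23), (106.3721923828125, np.float64(0.545), np.float64(0.057), -26), (106.03961944580078, np.float64(0.545), np.float64(0.058), -21), (105.6551284790039, np.float64(0.545), np.float64(0.058), -20)]
```

Nut is at its stop: its phase held while the axial moment rose to about 0.29 N m. Next, the wrench.

```bash
python3 -m creep '[[0.012,-0.038,0,0.05],[0.024,-0.077,0,0.1],[0.036,-0.116,0,0.15],[0.048,-0.155,0,0.2],[0.06,-0.194,0.02,0.25],[0.064,-0.208,0.05,0.3],[0.064,-0.208,0.05,0.304],[0.064,-0.208,0.05,0.304]]' 0 20 >/dev/null
python3 st.py '[.492,.266,.12]'
python3 - <<'E'
from bench import r; from h import *
s=r.snapshot("wrist"); cv2.imwrite("pics/w6.png",s["color"][:,:,::-1])
print([(d["confidence"],np.round(d["point"],4)) for d in r.mark_of("wrist","wrench")])
q=proj(s,[[.451,.262,.014],[.585,.2746,.011]]);print(q)
# dark handle / bright head segmentation on table
im=s["color"].astype(int)
dark=((im.max(2)<60)).astype(np.uint8)
n,l,st,c=cv2.connectedComponentsWithStats(dark)
for i in range(1,n):
    if st[i,4]>150: print(st[i],c[i],cv2.minAreaRect(np.argwhere(l==i)[:,::-1].astype(np.float32)), back(s,[c[i]],.014))
E
```

```text
t 12.62 p [0.4875 0.2657 0.1957] psi 7.85 d_tool [ 0.0052 -0.0001  0.0756] F [0.4 0.4 0.2] M [ 0.018 -0.021 -0.011] Mc [-0.042  0.04  -0.011] Ma 0.009 gw 1.0 gf 0.0 q6 1.76
[(0.9, array([ 0.4534,  0.267 , -0.0009])), (0.84, array([0.3733, 0.0857, 0.0029])), (0.61, array([0.2462, 0.3877, 0.0012]))]
[[314.03930888 249.85527828]
 [313.82322606 102.84527071]]
[ 303  187   19  115 2044] [311.66389432 242.99755382] ((312.0, 244.0), (114.0, 18.0), 90.0) [[0.45785983 0.26496008 0.014     ]]
[    0   307   640   173 54259] [315.66718885 425.4755893 ] ((319.5, 393.0), (172.0, 639.0), 90.0) [[0.23111056 0.23966901 0.014     ]]
```

View pics/w6.png

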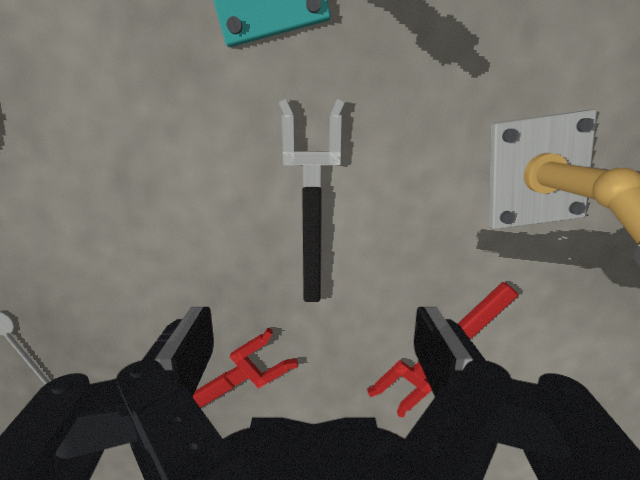

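Picture: black wrench centred, handle (312,187)–(312,301), jaw tips (284,102) and (339,102); both red ones are clear of the finger path.

```bash
python3 - <<'E'
from bench import r; from h import *
s=r.snapshot("wrist")
a=back(s,[(312,187),(312,301)],.014); print(a,a.mean(0),np.degrees(np.arctan2(*(a[0]-a[1])[[1,0]])),np.linalg.norm(a[0]-a[1]))
b=back(s,[(284,102),(339,102)],.011); print(b,b.mean(0))
m=(a.mean(0)); o=r.get_obs(); d=(a[0]-a[1])/np.linalg.norm(a[0]-a[1]); T=m+.04*d; T[2]=.007-.019+.002+.016
print(T,o["orientation"].T@(T-o["ee_pos"]),np.degrees(np.arctan2(o["orientation"][1,0],o["orientation"][0,0])))
E
```

```text
[[0.51613069 0.26916369 0.014     ]
 [0.39765408 0.25870433 0.014     ]] [0.45689239 0.26393401 0.014     ] 5.0451097965996 0.11893740408290025
[[0.5881745  0.30028911 0.011     ]
 [0.59248925 0.25203616 0.011     ]] [0.59033188 0.27616263 0.011     ]
[0.49673742 0.26745162 0.006     ] [ 0.00548414 -0.00211895  0.19481869] 5.105588670027797
```

```bash
python3 -m creep '[[0.004,-0.001,0.04,0],[0.004,-0.001,0.08,0],[0.004,-0.001,0.12,0],[0.004,-0.001,0.15,0],[0.004,-0.001,0.175,0],[0.004,-0.001,0.189,0],[0.004,-0.001,0.19,0],[0.004,-0.001,0.19,0]]' 0 20 >/dev/null; python3 st.py '[.4955,.267,.004]'
python3 -m creep '[[0,0,0,0],[0,0,0,0],[0,0,0,0],[0,0,0,0],[0,0,0,0],[0,0,0,0],[0,0,0,0]]' 1 80 >/dev/null; python3 st.py '[.4955,.267,.004]'
python3 -m creep '[[0,0,-0.01,0],[0,0,-0.04,0],[0,0,-0.08,0],[0,0,-0.12,0],[0,0,-0.16,0],[0,0,-0.16,0]]' >/dev/null; python3 st.py '[.4955,.267,.004]'
```

```text
t 13.43 p [0.4954 0.2664 0.0108] psi 8.08 d_tool [ 0.0002 -0.0006  0.0068] F [-0.3  1.   0.8] M [ 0.029  0.031 -0.039] Mc [-0.124 -0.009 -0.039] Ma 0.039 gw 1.001 gf 0.0 q6 1.76
t 14.02 p [0.495  0.2674 0.0112] psi 7.99 d_tool [0.0005 0.0005 0.0072] F [-1.8 -1.4  5.3] M [-0.089  0.267  0.018] Mc [ 0.115 -0.002  0.018] Ma -0.049 gw 0.165 gf 78.2 q6 1.76
t 14.52 p [0.4997 0.2689 0.1804] psi 7.98 d_tool [-0.0072  0.0021  0.1763] F [ 1.6  0.9 -0.6] M [ 0.044 -0.142 -0.032] Mc [-0.093  0.103 -0.032] Ma 0.013 gw 0.158 gf 78.7 q6 1.76
```

```bash
python3 -m creep '[[-0.02,0,-0.03,0],[-0.04,0.02,-0.05,0],[-0.06,0.05,-0.06,-0.08],[-0.08,0.085,-0.06,-0.16],[-0.1,0.12,-0.06,-0.24],[-0.11,0.155,-0.06,-0.32],[-0.116,0.19,-0.06,-0.4],[-0.116,0.225,-0.06,-0.468]]' >/dev/null; python3 st.py '[.4087,-.0154,.1467]'
python3 - <<'E'
import numpy as np; from bench import r
o=r.get_obs(); print(np.degrees(np.arctan2(o["orientation"][1,0],o["orientation"][0,0])),o["joint_pos"])
E
```

```text
t 15.18 p [0.3977 0.0317 0.2302] psi -19.08 d_tool [-0.0158  0.0457  0.0835] F [-0.  -0.6 -2.5] M [ 0.001 -0.079  0.006] Mc [ 0.094 -0.079  0.006] Ma -0.037 gw 0.161 gf 78.8 q6 0.78
32.23097134298228 [-2.25845908e-01 -3.30128387e-01  2.05602150e+00 -1.58440895e-05
  1.41564385e+00  7.82416296e-01]
```

```bash
python3 -m creep '[[-0.01,0.025,0,0],[-0.016,0.046,0.02,0],[-0.016,0.046,0.05,0],[-0.016,0.046,0.08,0],[-0.016,0.046,0.08,0],[-0.016,0.046,0.08,0]]' >/dev/null; python3 st.py '[.4087,-.0154,.1467]'
python3 - <<'E'
from bench import r; from h import *
s=r.snapshot("wrist"); im=s["color"][:,:,::-1].copy(); cv2.imwrite("pics/w7.png",im)
o=r.get_obs(); R=o["orientation"]; p=o["ee_pos"]
print(proj(s,[p+R@[.0525+d,e,.0] for d,e in((0,0),(.044,.0161),(.044,-.0161))]), proj(s,[[.5126,.0495,.1425]]))
x,y=220,160
cv2.imwrite("pics/w7c.png",cv2.resize(im[y:y+190,x:x+250],None,fx=3.1,fy=3.1,interpolation=cv2.INTER_CUBIC))
E
```

```text
t 15.68 p [ 0.4084 -0.0142  0.1492] psi -18.8 d_tool [-0.0004  0.0011  0.0025] F [-0.9  1.1 -2.7] M [ 0.023 -0.062  0.038] Mc [-0.146 -0.195  0.038] Ma 0.138 gw 0.163 gf 78.9 q6 0.68
[[318.55031941 194.30447452]
 [363.03186399  74.87715628]
 [274.9191075   75.01970506]] [[318.66713621   5.73148034]]
```

View pics/w7c.png

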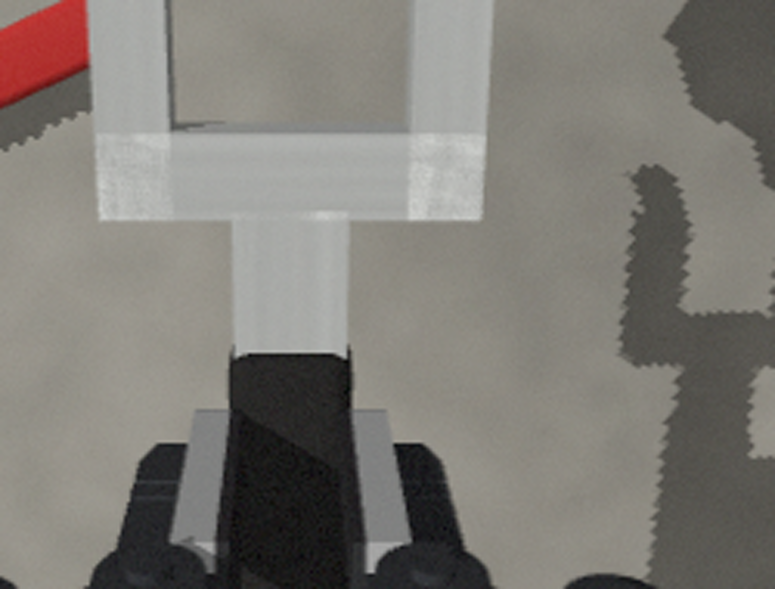

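The crop shows the wrench held flat and straight between the pads: handle (231–350, 354), jaw inner end at row 130, jaw faces at columns 172 and 408. Now slide it onto the nut.

```bash
python3 st.py '[.5126,.0495,.1467]'
python3 -m creep '[[0,0.001,0.002,0],[0.01,0.001,0.002,0],[0.02,0.001,0.002,0],[0.02,0.001,0.002,0]]' >/dev/null;  python3 st.py '[.5126,.0495,.1467]'
```

```text
t 15.73 p [ 0.4101 -0.0146  0.1511] psi -18.83 d_tool [ 1.209e-01 -1.000e-04  4.400e-03] F [ 0.6 -0.5 -1.9] M [ 0.051 -0.015  0.068] Mc [0.13  0.08  0.068] Ma -0.027 gw 0.165 gf 78.9 q6 0.68
t 16.07 p [ 0.43   -0.0048  0.1506] psi -18.89 d_tool [ 0.0988 -0.0022  0.0043] F [ 0.6  0.5 -1.4] M [ 0.021 -0.043  0.015] Mc [-0.05   0.052  0.015] Ma 0.033 gw 0.166 gf 78.9 q6 0.72
```

```bash
python3 -m creep '[[0,-0.002,0.003,0],[0.004,-0.002,0.003,0],[0.008,-0.002,0.003,0],[0.008,-0.002,0.003,0]]' >/dev/null;  python3 st.py '[.5126,.0495,.1467]'
python3 -m creep '[[0.003,0,0,0],[0.006,0,0,0],[0.008,0,0,0],[0.008,0,0,0]]' >/dev/null;  python3 st.py '[.5126,.0495,.1467]'
```

```text
t 16.4 p [0.4337 0.0011 0.1456] psi -18.83 d_tool [ 0.0925  0.0007 -0.001 ] F [-0.4  0.3 -2.7] M [0.017 0.025 0.015] Mc [-0.034 -0.033  0.015] Ma 0.036 gw 0.163 gf 78.9 q6 0.73
t 16.73 p [0.4407 0.005  0.1455] psi -18.8 d_tool [ 0.0846  0.0003 -0.0012] F [ 1.5 -1.2 -1.6] M [-0.32  -0.225 -0.199] Mc [-0.135 -0.001 -0.199] Ma -0.087 gw 0.162 gf 78.9 q6 0.75
```

```bash
python3 -m creep '[[0.003,0,0,0],[0.006,0,0,0],[0.006,0,0,0]]' >/dev/null;  python3 st.py '[.5126,.0495,.1467]'
python3 -m creep '[[0.002,0,0,0],[0.004,0,0,0],[0.004,0,0,0]]' >/dev/null;  python3 st.py '[.5126,.0495,.1467]'
```

```text
t 16.98 p [0.446  0.0084 0.1456] psi -18.81 d_tool [ 0.0782  0.0003 -0.001 ] F [ 2.1 -2.6 -2.6] M [-0.275 -0.465 -0.167] Mc [ 0.118 -0.155 -0.167] Ma -0.183 gw 0.159 gf 79.0 q6 0.76
t 17.23 p [0.4489 0.0104 0.1454] psi -18.81 d_tool [ 0.0747  0.0006 -0.0013] F [ 0.5 -2.5 -2. ] M [-0.485 -0.266 -0.208] Mc [-0.105 -0.197 -0.208] Ma -0.086 gw 0.159 gf 79.1 q6 0.77
```

```bash
python3 -m creep '[[0.0001,-0.0037,0,0.05],[0.0004,-0.0074,0,0.1],[0.0008,-0.0111,0,0.15],[0.0015,-0.0148,0,0.2],[0.0015,-0.0148,0,0.2]]' >/dev/null;  python3 st.py '[.5126,.0495,.1467]'
python3 -m creep '[[0.0001,-0.0037,0,0.05],[0.0004,-0.0074,0,0.1],[0.0004,-0.0074,0,0.1]]' >/dev/null;  python3 st.py '[.5126,.0495,.1467]'
python3 -m creep '[[0.0001,-0.0037,0,0.05],[0.0004,-0.0074,0,0.1],[0.0004,-0.0074,0,0.1]]' >/dev/null;  python3 st.py '[.5126,.0495,.1467]'
```

```text
t 17.65 p [0.4433 0.0237 0.146 ] psi -7.27 d_tool [ 0.0739  0.     -0.0005] F [ 4.4 -3.  -3.5] M [-0.605 -0.826 -0.158] Mc [-0.149 -0.164 -0.158] Ma -0.024 gw 0.164 gf 78.9 q6 0.99
t 17.9 p [0.441  0.0306 0.1459] psi -1.55 d_tool [ 0.0741 -0.0001 -0.0005] F [ 4.1 -4.8 -3.1] M [-0.732 -0.783 -0.067] Mc [-0.015 -0.164 -0.067] Ma -0.025 gw 0.158 gf 78.8 q6 1.11
t 18.15 p [0.4396 0.0376 0.1459] psi 4.18 d_tool [ 0.0739 -0.0003 -0.0005] F [ 5.5 -6.6 -3.9] M [-0.751 -0.782 -0.043] Mc [ 0.233  0.037 -0.043] Ma -0.17 gw 0.161 gf 78.6 q6 1.23
```

```bash
python3 -m creep '[[0.0001,-0.0037,0,0.05],[0.0004,-0.0074,0,0.1],[0.0004,-0.0082,0,0.11],[0.0004,-0.0082,0,0.11]]' >/dev/null;  python3 st.py '[.5126,.0495,.1467]'
python3 -m creep '[[0,0,0,-0.04],[0.0001,0.003,0,-0.04],[-0.01,0.003,0,-0.04],[-0.025,0.003,0,-0.04],[-0.05,0.003,0,-0.04],[-0.07,0.003,0,-0.04],[-0.07,0.003,0,-0.04]]' >/dev/null;  python3 st.py '[.5126,.0495,.1467]'
python3 - <<'E'
from bench import r; from h import *
s=r.snapshot("wrist"); print(proj(s,[[.5126,.0495,.1425]]))
s=r.snapshot("scene"); cv2.imwrite("pics/s8.png",s["color"][:,:,::-1]); print(proj(s,[[.5126,.0495,.1425]]))
E
```

```text
t 18.48 p [0.4385 0.0454 0.1458] psi 10.39 d_tool [ 0.0742 -0.0006 -0.0007] F [ 4.5 -7.7 -5. ] M [-0.822 -0.69  -0.007] Mc [ 0.337 -0.01  -0.007] Ma -0.192 gw 0.159 gf 78.4 q6 1.35
t 19.07 p [0.3639 0.041  0.1439] psi 8.08 d_tool [ 0.1489  0.0047 -0.0035] F [-0.  -0.4 -3.1] M [-0.033 -0.004 -0.047] Mc [ 0.032 -0.009 -0.047] Ma -0.055 gw 0.159 gf 79.4 q6 1.26
[[329.93660593 -94.27294392]]
[[325.15377705 226.12011559]]
```

```bash
python3 -m creep '[[0,0.0047,-0.04,0],[0,0.0047,-0.08,0],[0,0.0047,-0.12,0],[0.01,0.0047,-0.15,0],[0.02,0.0047,-0.15,0],[0.02,0.0047,-0.15,0]]' >/dev/null;  python3 st.py '[.5126,.0495,.1467]'
python3 look.py w9
python3 - <<'E'
from auto import *; from bench import r
s=r.snapshot("wrist"); im=s["color"][:,:,::-1].copy()
print(proj(s,[[.5126,.0495,.1425]]))
o=sorted({v[3]:v[0] for v in sorted(scan(s,im))}.items(),key=lambda t:-t[1]); print(o[:25])
E
```

```text
t 19.67 p [0.3908 0.037  0.2979] psi 8.08 d_tool [ 0.1217 -0.0018  0.1518] F [-0.5  0.2 -3.3] M [-0.     0.073  0.028] Mc [-0.026  0.005  0.028] Ma 0.037 gw 0.159 gf 79.4 q6 1.27
 [(95.62071990966797, np.float64(0.545), np.float64(0.057), -9), (95.44373321533203, np.float64(0.545), np.float64(0.057), -10), (94.49311065673828, np.float64(0.545), np.float64(0.057), -11), (93.79353332519531, np.float64(0.545), np.float64(0.057), -8), (92.79690551757812, np.float64(0.545), np.float64(0.057), -7), (92.27128601074219, np.float64(0.545), np.float64(0.057), -12)]
[[312.5894715   65.75381725]]
 [(96.9261703491211, np.float64(0.545), np.float64(0.057), -10), (95.91399383544922, np.float64(0.545), np.float64(0.057), -11), (95.6279067993164, np.float64(0.545), np.float64(0.057), -9), (95.42964935302734, np.float64(0.545), np.float64(0.057), -8), (94.56707000732422, np.float64(0.545), np.float64(0.057), -7), (92.8452377319336, np.float64(0.545), np.float64(0.057), -12)]
[(-10, 96.9261703491211), (-11, 95.91399383544922), (-9, 95.6279067993164), (-8, 95.42964935302734), (-7, 94.56707000732422), (-12, 92.8452377319336), (-6, 91.66141510009766), (-5, 89.45015716552734), (-4, 89.19695281982422), (-13, 87.75089263916016), (-3, 87.43152618408203), (-2, 82.78490447998047), (-14, 82.73084259033203), (-15, 81.4732437133789), (-16, 79.14773559570312), (-1, 78.43958282470703), (-17, 76.4516372680664), (-19, 74.52010345458984), (-18, 73.9886245727539), (0, 73.94650268554688), (-20, 73.52279663085938), (5, 72.93472290039062), (4, 72.84156036376953), (3, 72.83028411865234), (6, 72.7171859741211)]
```

```bash
python3 -m creep '[[-0.005,0.01,0,-0.1],[-0.01,0.02,0.02,-0.2],[-0.01,0.0266,0.05,-0.228],[-0.01,0.0266,0.09,-0.228],[-0.01,0.0266,0.13,-0.228],[-0.01,0.0266,0.151,-0.228],[-0.01,0.0266,0.151,-0.228]]' >/dev/null;  python3 st.py '[.5126,.0495,.146]'
```

```text
t 20.35 p [0.3746 0.0113 0.1377] psi -4.94 d_tool [ 0.1429  0.0065 -0.01  ] F [-0.2  0.3 -2.6] M [0.056 0.037 0.009] Mc [0.01  0.015 0.009] Ma 0.0 gw 0.162 gf 79.4 q6 0.96
```

```bash
python3 -m creep '[[0,0.0065,-0.009,0],[0.01,0.0065,-0.009,0],[0.02,0.0065,-0.009,0],[0.02,0.0065,-0.009,0]]' >/dev/null;  python3 st.py '[.5126,.0495,.146]'
```

```text
t 20.68 p [0.4045 0.0089 0.1568] psi -4.96 d_tool [ 0.1153 -0.005   0.0114] F [ 0.1  0.3 -1.5] M [ 0.002 -0.015  0.011] Mc [-0.04  -0.004  0.011] Ma 0.032 gw 0.161 gf 79.5 q6 0.98
```

```bash
python3 -m creep '[[0,0,0,0],[0,0,0,0],[0,0,0,0]]' >/dev/null;  python3 st.py '[.5126,.0495,.146]'
```

```text
t 20.93 p [0.4013 0.0094 0.154 ] psi -4.94 d_tool [ 0.1182 -0.0035  0.0081] F [ 0.2  0.3 -2.5] M [ 0.004 -0.011  0.027] Mc [-0.042  0.015  0.027] Ma 0.043 gw 0.165 gf 79.5 q6 0.98
```

```bash
python3 -m creep '[[0,-0.003,0.006,0],[0,-0.003,0.006,0],[0,-0.003,0.006,0],[0,-0.003,0.006,0]]' >/dev/null;  python3 st.py '[.5126,.0495,.146]'
```

```text
t 21.27 p [0.4001 0.0126 0.1471] psi -4.95 d_tool [ 1.184e-01 -1.000e-04  1.000e-03] F [-0.1  0.4 -2.1] M [ 0.032 -0.027 -0.021] Mc [-0.036 -0.049 -0.021] Ma 0.009 gw 0.161 gf 79.4 q6 0.98
```

```bash
python3 -m creep '[[0.008,0,0,0],[0.016,0,0,0],[0.024,0,0,0],[0.03,0,0,0],[0.03,0,0,0]]' >/dev/null;  python3 st.py '[.5126,.0495,.146]'
python3 -m creep '[[0.004,0,0,0],[0.008,0,0,0],[0.012,0,0,0],[0.014,0,0,0],[0.014,0,0,0]]' >/dev/null;  python3 st.py '[.5126,.0495,.146]'
```

```text
t 21.68 p [0.4303 0.0221 0.1475] psi -4.98 d_tool [ 0.0868 -0.0004  0.0015] F [ 0.2  0.9 -2.6] M [-0.003 -0.008 -0.012] Mc [-0.14   0.03  -0.012] Ma 0.065 gw 0.162 gf 79.5 q6 1.02
t 22.1 p [0.4426 0.0263 0.1474] psi -4.95 d_tool [ 0.0738 -0.0003  0.0014] F [-1.  -0.2 -1.4] M [ 0.022  0.006 -0.008] Mc [ 0.052 -0.141 -0.008] Ma -0.017 gw 0.159 gf 79.5 q6 1.04
```

```bash
for i in 1 2; do python3 -m creep '[[0.0001,-0.0037,0,0.05],[0.0004,-0.0074,0,0.1],[0.0008,-0.0111,0,0.15],[0.0015,-0.0147,0,0.2],[0.0023,-0.0183,0,0.25],[0.0023,-0.0183,0,0.25]]' >/dev/null;  python3 st.py '[.5126,.0495,.146]'; done
```

```text
t 22.6 p [0.439  0.0437 0.1475] psi 9.42 d_tool [ 0.0738 -0.001   0.0016] F [ 1.5 -4.  -4.1] M [-0.653 -0.226 -0.027] Mc [-0.049 -0.003 -0.027] Ma 0.006 gw 0.158 gf 79.3 q6 1.33
t 23.1 p [0.4393 0.062  0.147 ] psi 23.71 d_tool [ 0.0744 -0.0012  0.0009] F [-1.6 -6.7 -3.8] M [-0.619  0.019  0.08 ] Mc [ 0.383 -0.222  0.08 ] Ma -0.119 gw 0.16 gf 78.7 q6 1.62
```

```bash
python3 -m creep '[[0.0001,0.0037,0,-0.05],[0.0002,0.0055,0,-0.075],[-0.015,0.0055,0,-0.075],[-0.04,0.0055,0,-0.075],[-0.07,0.0055,0,-0.075],[-0.07,0.0055,0,-0.075]]' >/dev/null;  python3 st.py '[.5126,.0495,.146]'
python3 -m creep '[[0,0,-0.04,0],[0,0,-0.08,0],[0,0,-0.12,0],[0.01,0,-0.15,0],[0.02,0,-0.15,-0.1],[0.02,0,-0.15,-0.2],[0.02,0,-0.15,-0.2]]' >/dev/null;  python3 st.py '[.5126,.0495,.1467]'
python3 look.py w10
```

```text
t 23.6 p [0.3646 0.0714 0.1453] psi 19.28 d_tool [ 0.1494  0.006  -0.0016] F [-0.5 -0.1 -2.8] M [-0.004 -0.001  0.003] Mc [ 0.013 -0.078  0.003] Ma 0.005 gw 0.164 gf 79.5 q6 1.54
t 24.18 p [0.3903 0.0679 0.2979] psi 7.75 d_tool [0.1199 0.0299 0.1512] F [ 0.4 -0.1 -3.6] M [ 0.065 -0.006 -0.013] Mc [ 0.085  0.052 -0.013] Ma -0.065 gw 0.159 gf 79.5 q6 1.34
 [(97.0097885131836, np.float64(0.545), np.float64(0.057), 7), (96.85494995117188, np.float64(0.545), np.float64(0.057), 8), (96.41890716552734, np.float64(0.545), np.float64(0.057), 6), (96.21701049804688, np.float64(0.545), np.float64(0.057), 9), (95.40980529785156, np.float64(0.545), np.float64(0.057), 10), (95.18218994140625, np.float64(0.545), np.float64(0.058), 10)]
```

The nut has turned about 32° since hand-tight. Now I'll lay the wrench back where it was.

```bash
python3 -m creep '[[0.015,-0.03,0,0],[0.03,-0.06,0,0],[0.05,-0.09,0,0],[0.07,-0.12,0,0],[0.09,-0.15,0,0],[0.11,-0.18,0,0],[0.123,-0.189,0,0],[0.123,-0.189,0,0]]' >/dev/null
python3 -m creep '[[0,0,0.03,0.005],[0,0,0.07,0.005],[0,0,0.11,0.005],[0,0,0.15,0.005],[0,0,0.19,0.005],[0,0,0.23,0.005],[0,0,0.24,0.005],[0,0,0.24,0.005]]' >/dev/null
python3 -m creep '[[0,0,0,0],[0,0,0,0],[0,0,0,0]]' >/dev/null; python3 st.py '[.495,.2674,.0112]'
```

```text
t 25.82 p [0.4977 0.268  0.0607] psi 8.26 d_tool [-0.003   0.0004  0.0494] F [-0.7  1.  -2.4] M [ 0.05  -0.085 -0.035] Mc [-0.1   -0.189 -0.035] Ma 0.052 gw 0.161 gf 79.6 q6 1.77
```

```bash
python3 -m creep '[[-0.003,0,0.015,0],[-0.003,0,0.03,0],[-0.003,0,0.04,0],[-0.003,0,0.043,0],[-0.003,0,0.044,0],[-0.003,0,0.044,0]]' >/dev/null; python3 st.py '[.495,.2674,.0112]'
python3 -m creep '[[0,0,0.001,0],[0,0,0.002,0],[0,0,0.002,0],[0,0,0.002,0]]' >/dev/null; python3 st.py '[.495,.2674,.0112]'
python3 -m creep '[[0,0,0.001,0],[0,0,0.002,0],[0,0,0.002,0],[0,0,0.002,0]]' >/dev/null; python3 st.py '[.495,.2674,.0112]'
```

```text
t 26.32 p [0.4929 0.2673 0.0141] psi 8.23 d_tool [0.0021 0.     0.0029] F [ 0.4  0.7 -1.9] M [-0.004 -0.003  0.024] Mc [-0.112  0.057  0.024] Ma 0.075 gw 0.165 gf 79.6 q6 1.77
t 26.65 p [0.4924 0.2671 0.0116] psi 8.23 d_tool [ 0.0026 -0.      0.0004] F [ 0.3 -0.2 -2.8] M [ 0.038 -0.025 -0.002] Mc [ 0.062  0.024 -0.002] Ma -0.04 gw 0.16 gf 79.6 q6 1.77
t 26.98 p [0.4926 0.2672 0.0112] psi 8.21 d_tool [ 0.0024 -0.     -0.    ] F [-5.9 -3.2 12.3] M [-0.385  1.006 -0.005] Mc [ 0.097  0.114 -0.005] Ma -0.073 gw 0.163 gf 82.0 q6 1.77
```

Contact felt. I'll release slowly, lift straight up and check.

```bash
python3 -m creep '[[0,0,-0.001,0],[0,0,-0.001,0]]' - 20 >/dev/null; python3 -m creep '[[0,0,0,0],[0,0,0,0],[0,0,0,0],[0,0,0,0]]' 0.4 20 >/dev/null; python3 st.py
python3 -m creep '[[0,0,-0.02,0],[0,0,-0.06,0],[0,0,-0.1,0],[0,0,-0.14,0],[0,0,-0.18,0],[0,0,-0.18,0],[0,0,-0.18,0]]' 0 20 >/dev/null; python3 st.py
python3 - <<'E'
from bench import r; from h import *
s=r.snapshot("wrist"); im=s["color"]; cv2.imwrite("pics/w11.png",im[:,:,::-1])
dark=(im.max(2)<60).astype(np.uint8); n,l,st,c=cv2.connectedComponentsWithStats(dark)
for i in range(1,n):
    if 800<st[i,4]<9000: x,y,w,h=st[i,:4]; a=back(s,[(x+w/2,y),(x+w/2,y+h)],.014); print(st[i],a,a.mean(0))
for c in("top",):
    s=r.snapshot(c)
    for nme in["wrench","clear_box","ramekin","thermometer","dispenser"]: print(nme,[np.round(d["point"],3) for d in r.mark_of(c,nme)][:3])
E
```

```text
t 27.48 p [0.4922 0.2671 0.0102] psi 8.24 d_tool [ 0.0025  0.2218 -0.1089] F [ 0.3 -0.   0.1] M [-0.029  0.023  0.012] Mc [-0.026  0.061  0.012] Ma 0.016 gw 0.601 gf 0.0 q6 1.77
t 28.07 p [0.4943 0.2677 0.1937] psi 8.23 d_tool [-1.000e-04  2.223e-01  7.440e-02] F [ 0.2  0.1 -0.5] M [ 0.043  0.034 -0.009] Mc [ 0.022  0.068 -0.009] Ma -0.028 gw 1.004 gf 0.0 q6 1.77
[ 305  201   19  113 2032] [[0.50946233 0.26893268 0.014     ]
 [0.39171853 0.25877096 0.014     ]] [0.45059043 0.26385182 0.014     ]
wrench [array([0.376, 0.089, 0.002]), array([0.453, 0.264, 0.002])]
clear_box [array([ 0.496, -0.296, -0.   ])]
ramekin [array([ 0.796, -0.189, -0.002])]
thermometer [array([ 0.794,  0.191, -0.   ])]
dispenser [array([0.786, 0.008, 0.   ])]
```

View pics/w11.png

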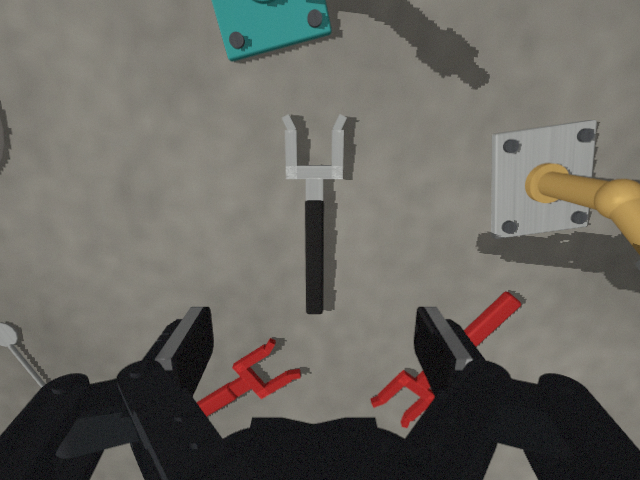

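The wrench lies flat at (314,257) in the picture, about 20 cm from the outlet, with the gripper clear and the other things where they were. Handing in.

```bash
python3 -c "
from bench import r; print(r.sign_off())"
```

```text
the job is handed in; nothing more can be done
None
```

The job is handed in at about 28 s of the 72 s: I ran the nut up hand-tight with the fingers, tightened it about 32° more with the wrench (my estimate from the wrist camera), and laid the wrench flat about 20 cm from the outlet, with the other things where they were; sign-off gave no verdict.

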